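# Load a plunger through the one-way flap of a press's loading track

## Robot

A 6-joint arm with a two-finger parallel gripper is mounted at the origin on the work surface. World frame = base frame: x ahead of the robot, y to its left, z up, the work surface at z = 0. Lengths are in mm, angles in rad, forces in N, time in s.
With the tool pointing down it reaches from about 400 to 925 mm from the base axis. Payload 12.5 kg.
Tool frame: the origin (TCP) lies between the finger pads; the fingertips stand 25 mm ahead of it and the grasp point (between the pads) lies 6 mm ahead of it; z points along the fingers, y is the line along which they close (so a half turn about z gives the same grasp; the last joint's range is limited). The gripper opens to 95 mm and grips with 3 to 60 N. Pads are 20 mm wide; open, the fingers measure 119 mm over their backs; the gripper's body (75 mm by 180 mm) begins 59 mm behind the grasp point.
Start: joints at [-1.229, 0.491, 1.559, -0, 1.092, -0.106], TCP at [270.639, -563.384, 217.761] pointing down, gripper open.
Joint ranges: [-3.1, 3.1], [-0.84, 2.19], [0.05, 2.79], [-1.13, 4.28], [0.06, 2.93], [-2.69, 2.69]. Speed limits (rad/s): [2.22, 2.22, 2.79, 3.14, 3.14, 3.14].

## Interface

Orientations are given as [roll, pitch, yaw] about the fixed x, y, z axes, in that order (R = Rz(yaw) Ry(pitch) Rx(roll)).
In Python, from cell import state, read_camera, job_done, cut_out gives the robot as it stands. The module is installed in compiled form; this text tells all that it offers.
- The arm moves only by the tool jog_arm, never from a script. Its argument "motion" is a list of rows, each a list of 2 entries, a list of its own where there are three numbers: the shift along the tool's x, y, z in mm, then the turn about the tool's z in rad. A call has 1 to 5 rows; each row is the pose to reach, as a shift and turn from the pose commanded when the call began, along the tool's axes at that moment; what a row does not reach only later rows make up. A row lasts 1/10 s, in which the tool goes at most 50 mm and 8.59 degrees, less where a joint would pass 70% of its speed; a pose out of reach is approached as far as the arm can. A call with a gripper value outside its range is refused whole. "grip" is the closure, from 0 (fully open) to 1 (shut), set as the call begins (left out, the last holds). The fingers move at their own pace and stop on an object; the grip force is fixed at half the most. Time passes only in rows, so rows that repeat a pose let the fingers close. It gives the time, the measured TCP pose, the force, the opening and the grip force at its end, in the units of the state.
- state(): the state, without advancing time (a new reading comes with each control period).
- read_camera(name): name is "side" or "top"; returns a dict with "img" (480x640x3 uint8, blue, green, red), "vertical_fov" (degrees; the focal length in pixels is half the picture's height over the tangent of half this angle, whatever the lens; pixels are square), "cx", "cy" (the principal point, pixels), "k1" (the pictures are not rectified: a ray, as slopes to the right and down, at radius r is drawn at 1 + k1 r^2 times it, then the intrinsics apply), "extrinsics" (4x4, takes a point from camera to world coordinates). Camera axes: x right, y up, looking along -z (the intrinsics and any distortion apply to the point x, -y, -z); pixel columns grow to the right and rows downward; lengths in mm; the calibration is good to about 2 mm. A picture is of the moment at which its call begins. There is no depth.
- job_done(): hands the job in; it is judged then, once.
Trained networks look in a picture, given as the dict that the camera call returned (one of the last four; its "shot" number tells which), for a name from the list of things; names that differ only in an ending like _2 or _b are one class to them, and where a whole thing is asked for, a point or a joint stands for the part that bears it (a point fixed in the world has none). Each returns a list of dicts, best first, with "p" (0 to 1); they miss things now and then, are a little off and sometimes report something else, mostly with a low value. They report only what shows in the picture. A call takes as long as a camera call. They do not tell look-alikes from the thing itself.
- cut_out(name, picture): "region" (480x640 bool, what is visible of it) and "box" ([left, top, right, bottom] in pixels, round what is visible of it).
The state is a dict: "t": time; "joints": joint angles; "qvel": joint speeds; "tau": joint torques, N m; "eef_pos": TCP position; "tcp_rot": TCP orientation; "ft_force": force on the tool from outside, world axes, zero at the start; "moment": the same for the moment, N m; "opening": opening from 0.0 (shut) to 1.0 (fully open); "grip_force": force on a finger pad.
Only numpy, scipy, OpenCV 4.12 (cv2) and the standard library are available. Lean on these libraries where they do the work, as an engineer would, in place of code of your own. Each camera call takes 0.05 s, during which the arm holds its last target. There are 200 camera calls.

## Task

Take the bare plunger that stands on the bench, set its head in the open mouth of the press's loading track, slide it, rod upright, in under the lips and push it through the sprung one-way flap, so that the flap shuts behind it. Go on by feel until it butts up against the row of plungers already waiting in the track, and there stop and let go. Push gently throughout and force nothing in the track (the row rests on a light spring), and leave the other things on the bench where they stand.

Things in the scene. Friction and masses are not known exactly. Their poses are not given: they have to be found in the camera images.
- plunger: the bare black plunger: a ribbed round head 44 mm across and 26 mm high with a round rod 10 mm across and 100 mm long standing up from its middle (126 mm high in all, 80 g). It starts standing on its head on the bench. Origin: centre of its underside, z up along the rod. There is nothing on top of its rod (finished ones carry a cone there).
- plunger_mid (a point): the plunger's centre line half-way up, 63 mm above its underside, on the rod
- track: the aluminium loading track that runs into a bench press, clamped down. Its x axis is the way in (towards the press), z up; origin on the bench, mid-width, at the start of the lips. Track floor: 8 mm above the bench. x = -85 to 0 mm: open mouth; x = 0 to 312 mm: channel under lips. Plastic-lined, slides easily. The press, 420 mm high, begins at x = 317 mm
- track_mouth (a point): a point on the floor of the open mouth, mid-width, 45 mm before the lips begin. Two flared side guides stand there, 66 mm apart at the start narrowing to 48 mm at the lips, 30 mm high over the floor; nothing overhead
- track_lips (a point): the point on the track's floor, mid-width, where the lips begin. From here the channel is 48 mm wide and two lips overhang it, undersides 29 mm and tops 33 mm above the floor, with an 18 mm slot between them for the rod. The head (26 mm high) runs under them, so a plunger gets in only by the mouth. Leaning, it wedges; hold it firmly
- track_gate (a point): the point on the track's floor, mid-width, under the shut flap, 50 mm past the start of the lips. The flap's two small posts stand on the lips here, at track y = +24 and -21 mm, up to 75 mm above the bench: keep fingers more than 80 mm above the bench
- gate (a joint): sprung steel flap, a leaf 24 mm high, 39 mm long, on an upright pin at track y = +24 mm, across the slot just above the lips (45 to 69 mm over the bench). 0 = shut on its rest post; grows to 1.35 rad as a rod pushes it towards the press; it cannot swing the other way. It takes some 3 to 7 N at the rod and snaps shut behind a rod 36 mm or more past it
- track_end (a point): the point on the track's floor, mid-width, at the press end (x = 312 mm). Before it two like plungers already stand in a row, rods up, heads touching, at a place that varies and is not measured (row_c0: the nearest head): a plunger that touches the row has its axis at track x = 110 to 170 mm. The row rests on a damped spring: it gives at 3 N and is home at 6 mm, 7 N
- cone_a: bystander: a loose black cone (nozzle), 42 mm across and 74 mm high, standing on the bench; origin at its underside
- cone_b: bystander: another such cone
- finished: bystander: a finished plunger, like the bare one but with a cone on its rod, 160 mm high, standing on the bench; origin at its underside
Not all that is in view belongs to the job. What is shaped like the plunger but pink or red is not meant.

How it is judged:
By the outcome, as a careful person would: the job done as asked, in the order asked, and still so for the second after the job is handed in, with the robot touching nothing.
It also fails if it takes over 72 s, if anything falls off the work surface, if the arm or the gripper's body presses on something with over 40 N, if the wrist force passes 120 N, or if a joint passes its speed limit or range.

## Working session

There is one attempt and no reset: what is moved stays moved. The work goes in short steps, Python scripts to look and compute and a tool call to move; the robot and the scene stay as the last step left them, time stands still between calls to the robot, and variables do not carry over. Pictures are saved under pics/ and viewed, at most 10 in all, crops included, and the job is handed in when it is done.

Besides the shell and the picture viewer there is one more tool, called after "Request:" by a JSON object that holds its "name" and its "arguments". jog_arm: Moves the arm, as the interface text tells. Its arguments: {"type":"object","properties":{"motion":{"type":"array"},"grip":{"type":"number"}},"required":["motion"]}

```bash
mkdir -p pics
cat > h.py <<'E'
import numpy as np, cv2
from cell import *
def K(c):
    f=240/np.tan(np.radians(c["vertical_fov"]/2)); return f
def ray(c,u,v):
    f=K(c); d=np.array([[[ (u-c["cx"])/f,(v-c["cy"])/f ]]])
    p=cv2.undistortPoints(np.array([[[float(u),float(v)]]]),np.array([[f,0,c["cx"]],[0,f,c["cy"]],[0,0,1]]),np.array([c["k1"],0,0,0,0.]))[0,0]
    E=np.array(c["extrinsics"]); return E[:3,3],E[:3,:3]@np.array([p[0],-p[1],-1])
def atz(c,u,v,z):
    o,d=ray(c,u,v); return o+d*(z-o[2])/d[2]
def proj(c,P):
    E=np.array(c["extrinsics"]); q=E[:3,:3].T@(np.array(P,float)-E[:3,3]); x,y=q[0]/-q[2],-q[1]/-q[2]
    s=1+c["k1"]*(x*x+y*y); return np.array([c["cx"]+K(c)*x*s,c["cy"]+K(c)*y*s])
def tri(c1,p1,c2,p2):
    o1,d1=ray(c1,*p1);o2,d2=ray(c2,*p2)
    A=np.stack([d1,-d2],1); t=np.linalg.lstsq(A,o2-o1,rcond=None)[0]
    a,b=o1+d1*t[0],o2+d2*t[1]; return (a+b)/2,np.linalg.norm(a-b)
E
python3 - <<'E'
from h import *
np.set_printoptions(precision=1,suppress=True)
for n in ["top","side"]:
    c=read_camera(n); cv2.imwrite(f"pics/{n}0.png",c["img"]); print(n,c["vertical_fov"],c["k1"],np.array(c["extrinsics"]))
    for k in ["plunger","track","cone_a","finished","gate"]:
        for r in cut_out(k,c): print(n,k,round(r["p"],2),r["box"])
print(state())
E
```

```text
top 55.01469527861889 0.03101902092921342 [[ -0.    1.   -0.1 430.6]
 [ -1.   -0.    0.   92.2]
 [  0.    0.1   1.  883.2]
 [  0.    0.    0.    1. ]]
top plunger 0.84 [178.6, 306.3, 214.5, 330.7]
top plunger 0.72 [130.6, 261.6, 171.1, 286.5]
top plunger 0.7 [280.0, 128.6, 638.2, 248.5]
top plunger 0.68 [187.0, 261.1, 216.2, 278.3]
top plunger 0.66 [227.1, 328.2, 255.2, 351.2]
top track 0.85 [278.6, 129.6, 638.4, 248.3]
top cone_a 0.89 [142.7, 188.9, 169.7, 210.6]
top cone_a 0.8 [265.9, 289.8, 286.9, 313.8]
top finished 0.71 [179.3, 160.4, 223.5, 196.6]
top gate 0.56 [353.2, 182.3, 358.2, 193.3]
top gate 0.16 [281.7, 126.2, 639.5, 250.2]
side 45.40134977112314 0.04171573634096613 [[ -0.9   0.4  -0.4  63.2]
 [ -0.5  -0.6   0.6 842.7]
 [ -0.    0.7   0.7 952. ]
 [  0.    0.    0.    1. ]]
side plunger 0.87 [250.9, 318.3, 272.5, 368.6]
side plunger 0.8 [311.8, 309.9, 334.1, 358.1]
side plunger 0.73 [275.0, 282.5, 295.4, 336.9]
side plunger 0.56 [347.8, 283.7, 372.3, 335.0]
side track 0.57 [250.2, 3.9, 419.4, 258.0]
side cone_a 0.84 [198.6, 300.1, 220.5, 334.3]
side cone_a 0.64 [333.8, 268.0, 358.1, 301.2]
side finished 0.9 [206.1, 236.0, 230.9, 296.3]
side gate 0.58 [291.3, 189.7, 304.7, 204.8]
{'t': 0.6, 'joints': array([-1.2,  0.5,  1.6, -0. ,  1.1, -0.1]), 'qvel': array([-0.,  0.,  0.,  0.,  0.,  0.]), 'tau': array([ -0. , -61.2, -25.8,   0.1,   0. ,  -0. ]), 'eef_pos': array([ 270.6, -563.3,  217.8]), 'tcp_rot': array([3.1, 0. , 0.4]), 'ft_force': array([-0.3,  0.5,  0.5]), 'moment': array([-0., -0.,  0.]), 'grip_force': 0.0, 'opening': 0.995279271730337}
```

View pics/top0.png

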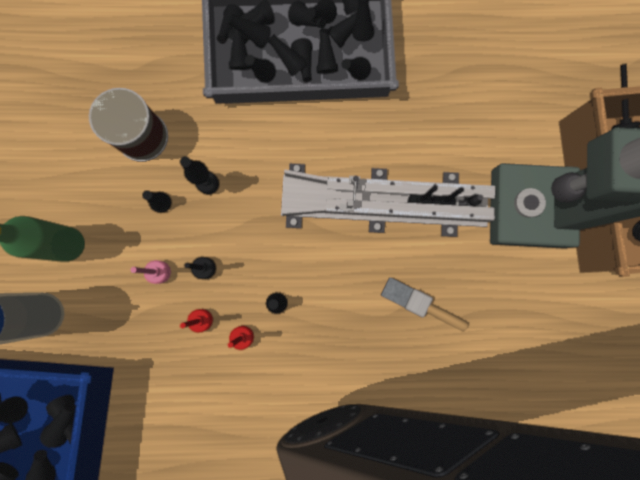

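View pics/side0.png

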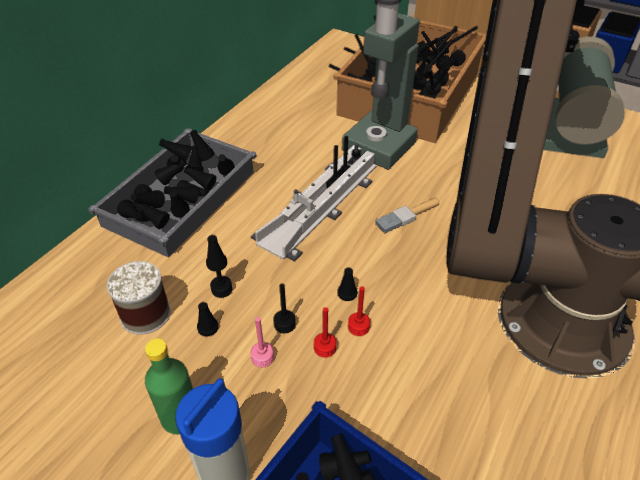

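The bare black plunger is at top (204,268) and side (284,310). Look-alikes in the top view:
- pink at (155,272)
- red at (199,320) and (241,338)
- finished one at (203,180), with a cone on its rod
- cones at (157,201) and (277,303)
- the two waiting plungers in the track at about (425–480,198)

I choose the black one at (204,268) and will check it in a close crop.

Run:
```python
from h import *
t=cv2.imread("pics/top0.png"); s=cv2.imread("pics/side0.png")
a=cv2.resize(t[150:245,275:505],None,fx=3.4,fy=3.4,interpolation=cv2.INTER_CUBIC)
b=cv2.resize(t[245:295,120:220],None,fx=4,fy=4,interpolation=cv2.INTER_CUBIC)
d=cv2.resize(s[275:345,240:340],None,fx=3.8,fy=3.8,interpolation=cv2.INTER_CUBIC)
o=np.zeros((600,800,3),np.uint8); o[:a.shape[0],:a.shape[1]]=a; o[330:330+b.shape[0],:400]=b; o[330:330+266,405:405+380]=d
cv2.imwrite("pics/crop1.png",o)
```

```text
(no output)
```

View pics/crop1.png

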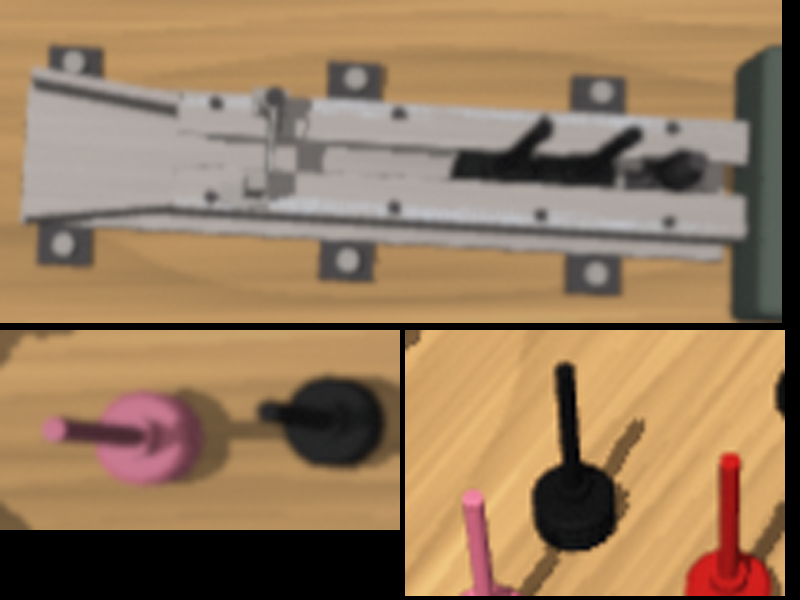

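The choice is right: the crop shows a bare black rod with no cone, against the pink and red ones. In the track, the lips start at top (327,194) and end at (495,203), the flap is at about (355,192), and the rods of the row are black.

Run:
```python
from h import *
np.set_printoptions(precision=1,suppress=True)
T=read_camera("top");S=read_camera("side")
px=lambda x,y:(275+x/3.4,150+y/3.4)
m=[atz(T,*px(x,y),41) for x,y in [(178,147.2),(214,149),(397,160),(671,175),(746,178.8)]]
for q in m: print(q)
d=m[3]-m[1]; print("yaw",np.arctan2(d[1],d[0]),"liplen",np.linalg.norm(m[4]-m[0]))
print("screw L",[np.linalg.norm(m[i]-m[0]) for i in(1,2,3)])
# mouth start on floor corners (guides tops z=38)
print("mouth", atz(T,*px(35,70),38),atz(T,*px(22,220),38),atz(T,*px(24,148),8))
# side view checks
for q in m: print("side px",proj(S,q))
# plunger: rod top tri, head
tp=(120+267/4,245+411/4); sp=(240+(565-405)/3.8,275+(367-330)/3.8)
print("rodtop",tri(T,tp,S,sp))
print("rod row tops", [atz(T,*px(x,y),134) for x,y in [(543,127),(633,134)]])
print("head base top", atz(T,120+335/4,245+(424-330)/4,26), atz(S,240+(573-405)/3.8,275+(478-330)/3.8,26))
print("rodtop z126",atz(T,*tp,124),atz(S,*sp,124))
```

```text
[604.   69.3  41. ]
[602.8  49.6  41. ]
[595.7 -50.2  41. ]
[ 585.9 -199.9   41. ]
[ 583.3 -240.7   41. ]
yaw -1.6385258841996826 liplen 310.6776803832152
screw L [np.float64(19.65940922663972), np.float64(119.7924628921684), np.float64(269.7258541916611)]
mouth [648.1 147.   38. ] [565.2 154.6  38. ] [611.  155.4   8. ]
side px [292.2 217. ]
side px [297.3 212.2]
side px [322.3 188.7]
side px [356.  156.9]
side px [364.5 148.8]
rodtop (array([391.4, 314.5, 189.6]), np.float64(112.16694302773044))
rod row tops [array([ 593. , -106.1,  134. ]), array([ 589.1, -149.9,  134. ])]
head base top [468.1 298.9  26. ] [475.1 296.2  26. ]
rodtop z126 [337.  300.7 124. ] [471.8 300.7 124. ]
```

```bash
cat >> h.py <<'E'
from scipy.spatial.transform import Rotation as Ro
def rel(P,yaw,s=None):
    s=s or state(); R=Ro.from_euler("xyz",s["tcp_rot"])
    d=R.inv().apply(np.array(P,float)-s["eef_pos"]); w=(yaw-s["tcp_rot"][2]+np.pi)%(2*np.pi)-np.pi
    return np.round(d,1),round(-w,4)
E
python3 - <<'E'
from h import *
print(state()["tcp_rot"],state()["eef_pos"])
for P in [(400,-280,220),(430,0,220),(471,299,220)]: print(rel(P,-.0677))
E
```

```text
[3.14147380e+00 3.16181768e-05 4.47844123e-01] [ 270.643751   -563.38069858  217.77430073]
(array([ 239.3, -199.4,   -2.3]), np.float64(0.5155))
(array([ 387.6, -438.8,   -2.3]), np.float64(0.5155))
(array([ 554. , -690.6,   -2.3]), np.float64(0.5155))
```

Request:
{"name": "jog_arm", "arguments": {"motion": [[[35,-30,0],0.1],[[70,-60,0],0.2],[[105,-90,0],0.3],[[140,-120,0],0.4],[[175,-150,0],0.5155]], "grip": 0.45}}

```text
t: 1.2
eef_pos: [363.9, -350.7, 217.9]
tcp_rot: [3.141, -0.0, -0.072]
ft_force: [1.2, 0.3, 0.8]
opening: 0.633
grip_force: 0.0
```

Run:
```python
from h import *
print(state()["tcp_rot"],state()["eef_pos"])
for P in [(400,-280,220),(430,0,220),(471,299,220)]: print(rel(P,-.0677))
```

```text
[ 3.1412435e+00 -3.4652156e-04 -7.2264289e-02] [ 363.85499172 -350.73954876  217.89470521]
(array([ 30.9, -73.2,  -2.1]), np.float64(-0.0046))
(array([  40.6, -354.6,   -2.2]), np.float64(-0.0046))
(array([  60. , -655.8,   -2.3]), np.float64(-0.0046))
```

Request:
{"name": "jog_arm", "arguments": {"motion": [[[20,-45,0],0],[[30,-92,0],0],[[33,-140,0],0],[[35,-188,0],0],[[37,-236,0],0]]}}

```text
t: 1.7
eef_pos: [416.2, -117.6, 217.9]
tcp_rot: [3.141, -0.001, -0.068]
ft_force: [-0.2, -0.1, 0.3]
opening: 0.55
grip_force: 0.0
```

Request:
{"name": "jog_arm", "arguments": {"motion": [[[2,-48,0],0],[[5,-96,0],0],[[8,-144,0],0],[[11,-192,0],0],[[14,-240,0],0]]}}

```text
t: 2.2
eef_pos: [446.5, 121.2, 218.0]
tcp_rot: [-3.142, -0.001, -0.068]
ft_force: [-0.2, 0.2, 0.3]
opening: 0.55
grip_force: 0.0
```

Request:
{"name": "jog_arm", "arguments": {"motion": [[[2,-45,0],0],[[4,-90,0],0],[[6,-125,0],0],[[6,-125,0],0],[[6,-125,0],0]]}}

```text
t: 2.7
eef_pos: [460.6, 243.7, 217.5]
tcp_rot: [3.141, 0.0, -0.066]
ft_force: [-0.5, -0.1, 0.6]
opening: 0.551
grip_force: 0.0
```

Run:
```python
from h import *
np.set_printoptions(precision=1,suppress=True)
T=read_camera("top");S=read_camera("side")
for c,n in((T,"top"),(S,"side")):
    r=[q for q in cut_out("plunger",c)]
    q=min(r,key=lambda q:np.hypot((q["box"][0]+q["box"][2])/2-proj(c,(471,299,60))[0],(q["box"][1]+q["box"][3])/2-proj(c,(471,299,60))[1]))
    print(n,q["p"],q["box"])
    cv2.imwrite(f"pics/{n}1.png",cv2.resize(c["img"][230:370,200:360] if n=="side" else c["img"][220:320,130:260],None,fx=4,fy=4,interpolation=cv2.INTER_CUBIC))
print(state()["eef_pos"],rel((471,299,103),-.0677))
tp=(186.75,265.25); print(atz(T,*tp,126),tri(T,tp,S,(282.1,284.5)))
```

```text
top 0.61 [263.4, 289.6, 287.3, 312.8]
side 0.7 [274.3, 284.1, 296.0, 335.5]
[461.  242.3 217.8] (array([  6. , -57.3, 114.8]), np.float64(-0.0014))
[469.4 302.3 126. ] (array([469.9, 302.2, 127.4]), np.float64(1.2509650079772998))
```

View pics/side1.png

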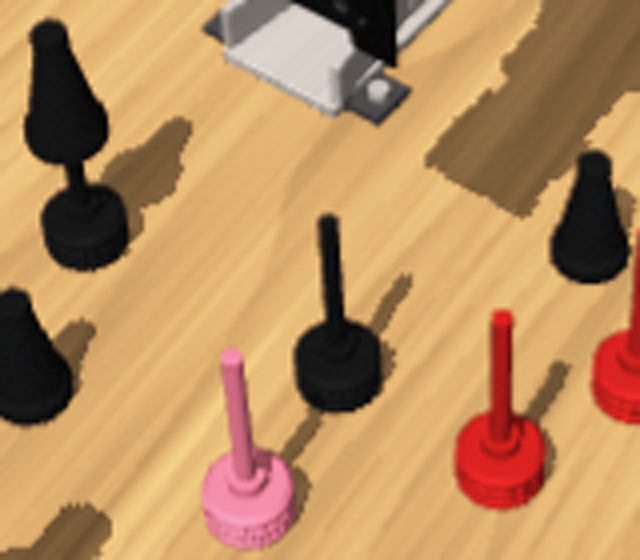

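Request:
{"name": "jog_arm", "arguments": {"motion": [[[3,-35,0],0],[[5.5,-58,0],0],[[5.5,-58,35],0],[[5.5,-58,75],0],[[5.5,-58,95],0]]}}

```text
t: 3.4
eef_pos: [469.6, 299.5, 120.3]
tcp_rot: [3.14, 0.002, -0.069]
ft_force: [-0.7, 0.3, 0.9]
opening: 0.551
grip_force: 0.0
```

Run:
```python
from h import *
S=read_camera("side");T=read_camera("top")
a=cv2.resize(S["img"][230:350,220:340],(480,480),interpolation=cv2.INTER_CUBIC)
b=cv2.resize(T["img"][230:310,150:230],(320,320),interpolation=cv2.INTER_CUBIC)
o=np.zeros((480,800,3),np.uint8);o[:,:480]=a;o[:320,480:]=b
cv2.imwrite("pics/pre.png",o); print(state()["eef_pos"],rel((470.5,300,103),-.0677))
```

```text
[469.55477286 299.41471071 120.45380899] (array([ 1. , -0.7, 17.4]), np.float64(-0.0013))
```

View pics/pre.png

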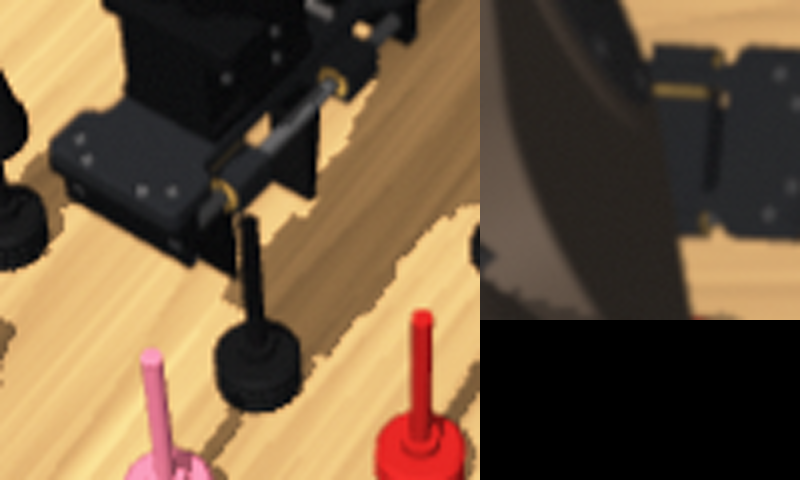

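The side view shows the gripper's two fingers at about (278,298) and (295,278), with the rod top at (282,284) between them and the plunger standing untouched. I check the seen rod against the predicted finger positions.

Run:
```python
from h import *
S=read_camera("side")
f=lambda P:np.round((proj(S,P)-[220,230])*4)
for x in(459.5,479.5):
  for y in(273.4,325.6): print(x,y,"tip",f((x,y,95.3)))
print("rodtop",f((470,300,126)), "rod at 95",f((470,300,95)), "base",f((470,300,0)))
```

```text
459.5 273.4 tip [304. 230.]
459.5 325.6 tip [243. 305.]
479.5 273.4 tip [269. 213.]
479.5 325.6 tip [208. 287.]
rodtop [252. 217.] rod at 95 [255. 259.] base [263. 376.]
```

Request:
{"name": "jog_arm", "arguments": {"motion": [[[0.7,-0.5,9],0],[[0.7,-0.5,17],0],[[0.7,-0.5,17],0]]}}

```text
t: 3.85
eef_pos: [471.0, 301.1, 105.4]
tcp_rot: [3.141, 0.0, -0.068]
ft_force: [-0.3, 0.6, 0.4]
opening: 0.553
grip_force: 0.0
```

Request:
{"name": "jog_arm", "arguments": {"motion": [[[0,0,0],0],[[0,0,0],0],[[0,0,0],0],[[0,0,0],0],[[0,0,0],0]], "grip": 1}}

```text
t: 4.35
eef_pos: [471.1, 301.3, 105.8]
tcp_rot: [-3.142, -0.0, -0.068]
ft_force: [-0.3, -0.3, -0.9]
opening: 0.184
grip_force: 0.0
```

Request:
{"name": "jog_arm", "arguments": {"motion": [[[0,0,0],0],[[0,0,0],0],[[0,0,0],0]]}}

```text
t: 4.65
eef_pos: [471.1, 301.3, 105.6]
tcp_rot: [3.141, 0.0, -0.068]
ft_force: [-0.4, -0.2, -1.1]
opening: 0.095
grip_force: 30.0
```

Request:
{"name": "jog_arm", "arguments": {"motion": [[[0,0,-15],0],[[0,0,-40],0],[[0,0,-65],0],[[0,0,-65],0]]}}

```text
t: 5.05
eef_pos: [472.2, 301.8, 173.4]
tcp_rot: [-3.139, -0.004, -0.068]
ft_force: [-0.4, -0.4, -1.7]
opening: 0.098
grip_force: 30.0
```

Run:
```python
from h import *
s=state(); print(s["eef_pos"],s["ft_force"],rel((608,124,170),-.0677))
```

```text
[472.1656142  301.84698726 173.41165491] [-0.4002504  -0.4200978  -1.69904684] (array([147.5, 168.3,   3.7]), np.float64(0.0001))
```

Request:
{"name": "jog_arm", "arguments": {"motion": [[[30,33,0],0],[[60,67,0],0],[[90,100,0],0],[[120,135,0],0],[[147.5,168,0],0]]}}

```text
t: 5.55
eef_pos: [607.6, 121.9, 169.5]
tcp_rot: [3.141, 0.001, -0.068]
ft_force: [0.7, -0.1, -1.3]
opening: 0.098
grip_force: 30.0
```

Request:
{"name": "jog_arm", "arguments": {"motion": [[[0,0,0],0],[[0,0,0],0]]}}

```text
t: 5.75
eef_pos: [606.7, 122.9, 169.4]
tcp_rot: [3.141, 0.002, -0.07]
ft_force: [-0.3, 0.4, -1.0]
opening: 0.095
grip_force: 30.0
```

Run:
```python
from h import *
S=read_camera("side");s=state(); p=s["eef_pos"]; print(p,s["tcp_rot"])
u=p[2]-105.6
print("pred head bottom/top px",proj(S,(p[0],p[1],u)),proj(S,(p[0],p[1],u+26)))
for q in cut_out("plunger",S): print(q["p"],q["box"])
cv2.imwrite("pics/mouth.png",cv2.resize(S["img"][130:280,210:370],None,fx=4,fy=4,interpolation=cv2.INTER_CUBIC))
```

```text
[606.21469322 123.77545543 169.63854942] [ 3.14137544e+00  1.82347730e-03 -6.82380929e-02]
pred head bottom/top px [277.44821058 223.83714038] [276.84035253 215.30673971]
0.95 [312.1, 307.4, 335.6, 355.9]
0.93 [249.5, 316.4, 272.0, 368.7]
0.83 [266.8, 192.8, 289.6, 229.9]
0.6 [348.6, 286.0, 370.8, 335.8]
```

View pics/mouth.png

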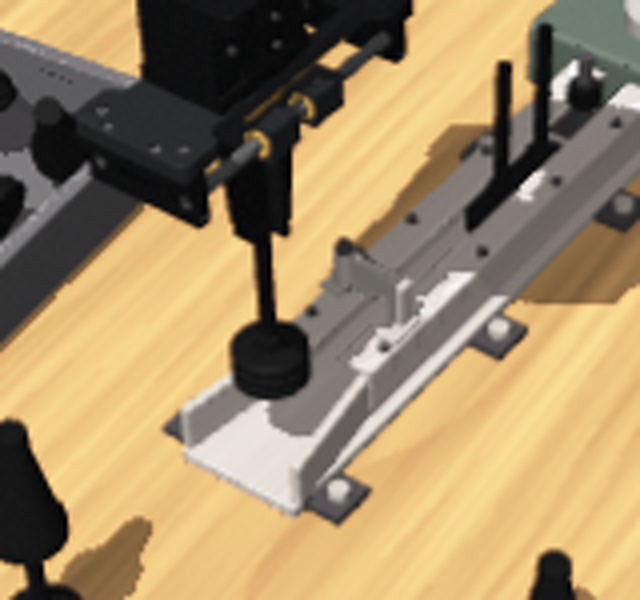

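The side view shows the head at (277.6, 222), within about 1 mm of the prediction. It hangs upright over the mouth. The screw pairs on the track match the fitted axis. I shift 1.5 mm sideways and lower it.

Request:
{"name": "jog_arm", "arguments": {"motion": [[[1.5,0,15],0],[[1.5,0,35],0],[[1.5,0,48],0],[[1.5,0,53],0],[[1.5,0,53],0]]}}

```text
t: 6.35
eef_pos: [608.0, 124.0, 116.8]
tcp_rot: [3.141, 0.001, -0.067]
ft_force: [0.7, 0.1, -0.3]
opening: 0.098
grip_force: 30.0
```

Request:
{"name": "jog_arm", "arguments": {"motion": [[[0,0,0],0],[[0,0,0],0]]}}

```text
t: 6.55
eef_pos: [608.7, 123.7, 118.4]
tcp_rot: [-3.141, -0.001, -0.068]
ft_force: [-0.4, -0.8, -0.1]
opening: 0.095
grip_force: 30.0
```

```bash
cat >> h.py <<'E'
def tr():
    s=state(); p=s["eef_pos"]; d=p[:2]-np.array([604,69.3]); c,n=np.array([-.0677,-.9977]),np.array([.9977,-.0677])
    print("s %.1f lat %.1f z %.1f"%(d@c,d@n,p[2]-105.6),"f along %.1f lat %.1f z %.1f"%(s["ft_force"][:2]@c,s["ft_force"][:2]@n,s["ft_force"][2]),s["moment"],s["tcp_rot"],s["t"])
E
python3 -c "
from h import *
tr()"
```

```text
s -54.6 lat 1.0 z 12.8 f along 0.8 lat -0.4 z -0.1 [ 0.0297611  -0.03197906 -0.03768583] [-3.14147658e+00 -1.21700810e-03 -6.76649675e-02] 6.55
```

Request:
{"name": "jog_arm", "arguments": {"motion": [[[-0.7,0,1],0],[[-0.7,0,2],0],[[-0.7,0,3],0],[[-0.7,0,3],0]]}}

```text
t: 6.95
eef_pos: [607.7, 123.6, 114.6]
tcp_rot: [3.142, 0.0, -0.068]
ft_force: [-0.2, 0.2, -0.9]
opening: 0.097
grip_force: 30.0
```

Request:
{"name": "jog_arm", "arguments": {"motion": [[[0,0,0.5],0],[[0,0,1],0],[[0,0,1],0]]}}

```text
t: 7.25
eef_pos: [607.7, 123.7, 113.6]
tcp_rot: [3.141, 0.0, -0.068]
ft_force: [0.3, 0.5, -1.2]
opening: 0.097
grip_force: 30.0
```

```bash
python3 -c "
from h import *
tr()"
```

```text
s -54.5 lat -0.0 z 8.0 f along -0.5 lat 0.2 z -1.2 [ 0.05457629  0.03400405 -0.04150892] [ 3.14148715e+00  9.82617760e-05 -6.76874469e-02] 7.25
```

Request:
{"name": "jog_arm", "arguments": {"motion": [[[0,0,0.4],0],[[0,0,0.4],0]]}}

```text
t: 7.45
eef_pos: [607.8, 123.7, 113.6]
tcp_rot: [-3.142, -0.0, -0.068]
ft_force: [-1.0, 0.7, 1.9]
opening: 0.095
grip_force: 30.0
```

Request:
{"name": "jog_arm", "arguments": {"motion": [[[0,0,0.4],0],[[0,0,0.4],0]]}}

```text
t: 7.65
eef_pos: [608.0, 123.7, 113.5]
tcp_rot: [-3.141, -0.001, -0.068]
ft_force: [-1.0, 1.0, 6.6]
opening: 0.099
grip_force: 30.0
```

Request:
{"name": "jog_arm", "arguments": {"motion": [[[0,0,0.4],0],[[0,0,0.4],0]]}}

```text
t: 7.85
eef_pos: [608.1, 123.8, 113.5]
tcp_rot: [-3.141, -0.002, -0.068]
ft_force: [-2.3, -0.8, 7.9]
opening: 0.096
grip_force: 30.0
```

The floor is felt. I ease up 0.9 mm and slide in.

Request:
{"name": "jog_arm", "arguments": {"motion": [[[0,0,-0.9],0],[[0,6,-0.9],0],[[0,12,-0.9],0],[[0,18,-0.9],0],[[0,24,-0.9],0]]}}

```text
t: 8.35
eef_pos: [606.3, 99.2, 113.8]
tcp_rot: [-3.141, -0.001, -0.068]
ft_force: [0.5, 1.5, 0.7]
opening: 0.097
grip_force: 30.0
```

Request:
{"name": "jog_arm", "arguments": {"motion": [[[0,4,0],0],[[0,8,0],0],[[0,12,0],0],[[0,16,0],0]]}}

```text
t: 8.75
eef_pos: [605.2, 83.4, 113.6]
tcp_rot: [-3.141, -0.001, -0.068]
ft_force: [0.5, 0.3, -1.9]
opening: 0.099
grip_force: 30.0
```

```bash
python3 -c "
from h import *
tr()"
```

```text
s -14.2 lat 0.2 z 8.0 f along -0.3 lat 0.5 z -1.9 [0.05200527 0.00514066 0.01601037] [-3.14149555e+00 -5.98173404e-04 -6.78618740e-02] 8.75
```

Request:
{"name": "jog_arm", "arguments": {"motion": [[[0,4,0],0],[[0,8,0],0],[[0,12,0],0],[[0,16,0],0],[[0,20,0],0]]}}

```text
t: 9.25
eef_pos: [603.9, 63.5, 113.7]
tcp_rot: [-3.141, -0.001, -0.068]
ft_force: [1.4, 4.0, 6.1]
opening: 0.098
grip_force: 30.0
```

Request:
{"name": "jog_arm", "arguments": {"motion": [[[0,4,0],0],[[0,8,0],0],[[0,12,0],0],[[0,16,0],0],[[0,20,0],0]]}}

```text
t: 9.75
eef_pos: [602.4, 43.5, 113.6]
tcp_rot: [3.142, -0.0, -0.068]
ft_force: [0.5, 2.8, 13.3]
opening: 0.095
grip_force: 30.0
```

```bash
python3 -c "
from h import *
tr()"
```

```text
s 25.8 lat 0.1 z 8.0 f along -2.8 lat 0.3 z 13.3 [0.89276678 0.01192543 0.01040369] [ 3.14156573e+00 -4.54274204e-04 -6.77450752e-02] 9.75
```

Request:
{"name": "jog_arm", "arguments": {"motion": [[[0,0,-0.5],0],[[0,0,-1.0],0],[[0,0,-1.0],0]]}}

```text
t: 10.05
eef_pos: [601.9, 43.7, 113.9]
tcp_rot: [3.141, 0.001, -0.068]
ft_force: [-0.3, 0.1, -0.9]
opening: 0.095
grip_force: 30.0
```

```bash
python3 -c "
from h import *
tr()"
```

```text
s 25.7 lat -0.4 z 8.3 f along -0.1 lat -0.3 z -0.9 [0.03928757 0.05765846 0.00386694] [ 3.14125088e+00  1.27642697e-03 -6.76800193e-02] 10.05
```

Free again. On to the flap in small steps, with a slight rise to offset the drift.

Request:
{"name": "jog_arm", "arguments": {"motion": [[[0.2,4,0],0],[[0.2,8,-0.1],0],[[0.2,12,-0.2],0],[[0.2,15,-0.2],0],[[0.2,18,-0.2],0]]}}

```text
t: 10.55
eef_pos: [601.2, 25.7, 114.6]
tcp_rot: [-3.141, 0.0, -0.068]
ft_force: [0.2, 3.5, -0.4]
opening: 0.096
grip_force: 30.0
```

Request:
{"name": "jog_arm", "arguments": {"motion": [[[0,3,-0.1],0],[[0,6,-0.1],0],[[0,9,-0.2],0],[[0,12,-0.2],0],[[0,15,-0.2],0]]}}

```text
t: 11.05
eef_pos: [600.0, 10.8, 114.8]
tcp_rot: [-3.142, 0.0, -0.068]
ft_force: [-0.9, 2.9, -0.8]
opening: 0.099
grip_force: 30.0
```

```bash
python3 -c "
from h import *
tr()"
```

```text
s 58.6 lat 0.0 z 9.2 f along -2.8 lat -1.1 z -0.8 [0.89429166 0.19573163 0.0240814 ] [-3.14151943e+00  4.64182344e-04 -6.76245135e-02] 11.05
```

Request:
{"name": "jog_arm", "arguments": {"motion": [[[0,3,0],0],[[0,6,0.1],0],[[0,9,0.1],0],[[0,12,0.2],0],[[0,15,0.2],0]]}}

```text
t: 11.55
eef_pos: [599.1, -4.4, 114.6]
tcp_rot: [3.141, 0.0, -0.068]
ft_force: [-0.8, 2.7, -1.7]
opening: 0.096
grip_force: 30.0
```

Request:
{"name": "jog_arm", "arguments": {"motion": [[[0,4,0],0],[[0,8,0],0],[[0,12,0],0],[[0,15,0],0],[[0,18,0],0]]}}

```text
t: 12.05
eef_pos: [598.3, -22.6, 114.8]
tcp_rot: [3.141, -0.001, -0.068]
ft_force: [-0.3, -0.5, -0.3]
opening: 0.097
grip_force: 30.0
```

Request:
{"name": "jog_arm", "arguments": {"motion": [[[0,3,0],0],[[0,6,0],0],[[0,9,0],0],[[0,9,0],0]]}}

```text
t: 12.45
eef_pos: [597.4, -31.4, 114.6]
tcp_rot: [3.141, -0.0, -0.068]
ft_force: [0.3, 0.5, -1.2]
opening: 0.102
grip_force: 30.0
```

```bash
python3 -c "
from h import *
tr()
for i in range(2): read_camera('side'); tr()"
```

```text
s 100.9 lat 0.3 z 9.0 f along -0.5 lat 0.2 z -1.2 [ 0.01434181  0.03189156 -0.03818273] [ 3.14145862e+00 -1.60722638e-04 -6.79711381e-02] 12.45
s 100.7 lat 0.2 z 9.0 f along -0.5 lat -0.1 z -0.3 [0.01994441 0.01221826 0.02860427] [ 3.14149661e+00 -8.70882925e-05 -6.79127182e-02] 12.5
s 100.6 lat 0.2 z 9.0 f along -0.2 lat 0.0 z -1.4 [ 0.04843847 -0.02209784  0.02935736] [ 3.14148804e+00 -5.38864295e-05 -6.78042225e-02] 12.55
```

The flap is passed, with the force back to zero. The moment reading is the finer feel, at about 0.3 Nm per N. I go on slowly.

Request:
{"name": "jog_arm", "arguments": {"motion": [[[0,2,0.2],0],[[0,4,0.4],0],[[0,6,0.6],0],[[0,8,0.6],0],[[0,9,0.6],0]]}}

```text
t: 13.05
eef_pos: [596.8, -40.2, 114.0]
tcp_rot: [3.142, -0.0, -0.068]
ft_force: [-0.2, 0.2, -0.9]
opening: 0.098
grip_force: 30.0
```

Request:
{"name": "jog_arm", "arguments": {"motion": [[[0,2,0],0],[[0,4,0],0],[[0,6,0],0],[[0,8,0],0],[[0,9,0],0]]}}

```text
t: 13.55
eef_pos: [596.2, -49.2, 114.0]
tcp_rot: [3.141, -0.0, -0.068]
ft_force: [-0.3, -0.5, -1.2]
opening: 0.098
grip_force: 30.0
```

```bash
python3 -c "
from h import *
tr()"
```

```text
s 118.7 lat 0.3 z 8.4 f along 0.5 lat -0.3 z -1.2 [0.09059501 0.01283819 0.04352718] [ 3.14147194e+00 -1.13746959e-04 -6.77787337e-02] 13.55
```

Request:
{"name": "jog_arm", "arguments": {"motion": [[[0,1,0],0],[[0,2,0],0],[[0,3,0],0],[[0,4,0],0],[[0,5,0],0]]}}

```text
t: 14.05
eef_pos: [595.8, -54.0, 114.0]
tcp_rot: [3.141, -0.0, -0.068]
ft_force: [0.1, -0.0, -1.2]
opening: 0.095
grip_force: 30.0
```

```bash
python3 -c "
from h import *
tr()"
```

```text
s 123.6 lat 0.2 z 8.4 f along 0.0 lat 0.1 z -1.2 [ 0.01157588  0.02217484 -0.01593803] [ 3.14149697e+00 -1.36541527e-05 -6.76505501e-02] 14.05
```

Request:
{"name": "jog_arm", "arguments": {"motion": [[[0,0.5,0],0],[[0,1,0],0],[[0,1.5,0],0],[[0,2,0],0],[[0,2.5,0],0]]}}

```text
t: 14.55
eef_pos: [595.7, -56.5, 114.0]
tcp_rot: [3.142, -0.0, -0.068]
ft_force: [0.2, 0.2, -1.0]
opening: 0.099
grip_force: 30.0
```

```bash
python3 -c "
from h import *
tr()"
```

```text
s 126.0 lat 0.2 z 8.4 f along -0.2 lat 0.2 z -1.0 [ 0.06720632  0.06407823 -0.07409479] [ 3.14151105e+00 -5.85372099e-05 -6.76770501e-02] 14.55
```

Request:
{"name": "jog_arm", "arguments": {"motion": [[[0,0.5,0],0],[[0,1,0],0],[[0,1.5,0],0],[[0,2,0],0]]}}

```text
t: 14.95
eef_pos: [595.6, -58.5, 114.0]
tcp_rot: [3.142, -0.0, -0.068]
ft_force: [0.4, 0.9, -1.3]
opening: 0.095
grip_force: 30.0
```

```bash
python3 -c "
from h import *
tr()"
```

```text
s 128.0 lat 0.2 z 8.4 f along -1.0 lat 0.4 z -1.3 [ 0.02421134 -0.00733311 -0.02005783] [ 3.14151070e+00 -5.93624513e-05 -6.76730763e-02] 14.95
```

Request:
{"name": "jog_arm", "arguments": {"motion": [[[0,0.5,0],0],[[0,1,0],0],[[0,1,0],0]]}}

```text
t: 15.25
eef_pos: [595.5, -59.5, 114.0]
tcp_rot: [3.142, 0.0, -0.068]
ft_force: [-0.3, -0.0, -1.7]
opening: 0.095
grip_force: 30.0
```

```bash
python3 -c "
from h import *
tr()"
```

```text
s 129.1 lat 0.2 z 8.4 f along 0.1 lat -0.3 z -1.7 [ 0.05174865  0.04777814 -0.00773698] [ 3.14150581e+00  9.97884863e-06 -6.77359609e-02] 15.25
```

Request:
{"name": "jog_arm", "arguments": {"motion": [[[0,0.5,0],0],[[0,1,0],0],[[0,1,0],0]]}}

```text
t: 15.55
eef_pos: [595.4, -60.5, 114.0]
tcp_rot: [3.141, -0.0, -0.068]
ft_force: [-0.2, -0.3, -0.3]
opening: 0.098
grip_force: 30.0
```

```bash
python3 -c "
from h import *
tr()"
```

```text
s 130.1 lat 0.2 z 8.4 f along 0.4 lat -0.2 z -0.3 [ 0.03288807 -0.01366183  0.01239202] [ 3.14149826e+00 -6.92771321e-05 -6.77465062e-02] 15.55
```

Request:
{"name": "jog_arm", "arguments": {"motion": [[[0,0.5,0],0],[[0,1,0],0],[[0,1,0],0]]}}

```text
t: 15.85
eef_pos: [595.4, -61.5, 114.0]
tcp_rot: [3.141, -0.0, -0.068]
ft_force: [0.4, -0.5, -1.1]
opening: 0.094
grip_force: 30.0
```

```bash
python3 -c "
from h import *
tr()"
```

```text
s 131.1 lat 0.2 z 8.4 f along 0.5 lat 0.4 z -1.1 [ 0.06544353  0.04739421 -0.01232814] [ 3.14149518e+00 -8.12316657e-05 -6.77266691e-02] 15.85
```

Request:
{"name": "jog_arm", "arguments": {"motion": [[[0,0.5,0],0],[[0,1,0],0],[[0,1,0],0]]}}

```text
t: 16.15
eef_pos: [595.3, -62.5, 114.0]
tcp_rot: [3.142, -0.0, -0.068]
ft_force: [0.6, 0.1, -1.4]
opening: 0.098
grip_force: 30.0
```

```bash
python3 -c "
from h import *
tr()"
```

```text
s 132.0 lat 0.2 z 8.4 f along -0.1 lat 0.6 z -1.4 [ 0.07306863  0.06176692 -0.02852929] [ 3.14154226e+00 -2.88632403e-05 -6.77370663e-02] 16.15
```

Request:
{"name": "jog_arm", "arguments": {"motion": [[[0,0.5,0],0],[[0,1,0],0],[[0,1,0],0]]}}

```text
t: 16.45
eef_pos: [595.3, -63.3, 114.1]
tcp_rot: [-3.141, -0.0, -0.068]
ft_force: [0.9, 3.0, -0.4]
opening: 0.096
grip_force: 30.0
```

```bash
python3 -c "
from h import *
tr()"
```

```text
s 132.9 lat 0.3 z 8.5 f along -3.1 lat 0.7 z -0.4 [0.58235013 0.03284456 0.02859817] [-3.14142133e+00 -1.53992063e-04 -6.78633354e-02] 16.45
```

Request:
{"name": "jog_arm", "arguments": {"motion": [[[0,0.5,0],0],[[0,1,0],0],[[0,1,0],0]]}}

```text
t: 16.75
eef_pos: [595.2, -64.3, 114.1]
tcp_rot: [-3.141, -0.0, -0.068]
ft_force: [-0.5, 3.6, 1.4]
opening: 0.099
grip_force: 30.0
```

```bash
python3 -c "
from h import *
tr()"
```

```text
s 133.9 lat 0.3 z 8.5 f along -3.6 lat -0.8 z 1.4 [0.86722459 0.02774137 0.0331159 ] [-3.14149417e+00 -2.18466786e-04 -6.77473531e-02] 16.75
```

It butts up against the row at s ≈ 132.5, with 3.1 then 3.6 N. Stop: I ease back 0.5 mm, set it down and open only part way, because the row's rod is close ahead.

Request:
{"name": "jog_arm", "arguments": {"motion": [[[0,-0.5,0.2],0],[[0,-0.5,0.3],0]]}}

```text
t: 16.95
eef_pos: [595.2, -63.9, 113.8]
tcp_rot: [3.142, -0.0, -0.068]
ft_force: [0.3, 3.7, 2.0]
opening: 0.1
grip_force: 30.0
```

```bash
python3 -c "
from h import *
tr()"
```

```text
s 133.4 lat 0.3 z 8.2 f along -3.7 lat 0.1 z 2.0 [0.88093687 0.03291963 0.01209524] [ 3.14152690e+00 -2.23875853e-04 -6.76860619e-02] 16.95
```

Request:
{"name": "jog_arm", "arguments": {"motion": [[[0,0,0],0],[[0,0,0],0],[[0,0,0],0],[[0,0,0],0]], "grip": 0.77}}

```text
t: 17.35
eef_pos: [595.2, -64.1, 113.6]
tcp_rot: [3.141, 0.0, -0.068]
ft_force: [-0.8, -0.5, -0.5]
opening: 0.23
grip_force: 0.0
```

```bash
python3 -c "
from h import *
tr(); print(state()['opening'])"
```

```text
s 133.7 lat 0.2 z 8.0 f along 0.6 lat -0.7 z -0.5 [0.0154733  0.06106196 0.01181627] [ 3.14131293e+00  6.75108773e-05 -6.77645514e-02] 17.35
0.22996039552491931
```

Request:
{"name": "jog_arm", "arguments": {"motion": [[[0,0,-10],0],[[0,0,-30],0],[[0,0,-60],0],[[0,0,-90],0],[[0,0,-120],0]]}}

```text
t: 17.85
eef_pos: [595.0, -63.9, 235.7]
tcp_rot: [3.141, -0.0, -0.068]
ft_force: [0.8, -0.2, 0.6]
opening: 0.229
grip_force: 0.0
```

```bash
python3 -c "
from h import *
tr()
S=read_camera('side'); cv2.imwrite('pics/end.png',cv2.resize(S['img'][110:260,230:390],None,fx=4,fy=4,interpolation=cv2.INTER_CUBIC))"
```

```text
s 133.5 lat 0.1 z 130.1 f along 0.2 lat 0.8 z 0.6 [ 0.06515723 -0.05561198 -0.04831786] [ 3.14134198e+00 -4.43102162e-04 -6.77420967e-02] 17.85
```

View pics/end.png

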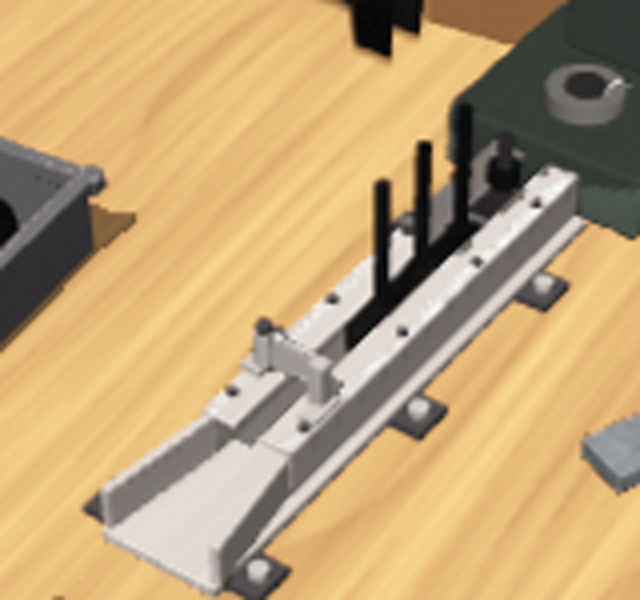

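The picture shows three upright rods, evenly spaced with their tops at crop (382,185), (424,145) and (464,105). The flap is shut at (295,360) and the gripper is clear above.

```bash
python3 -c "
from cell import *
print(job_done())"
```

```text
the job is handed in; nothing more can be done
None
```

The plunger stands upright in the track against the waiting row, the flap is shut behind it, and the gripper is clear; the job is handed in, and its verdict was not reported back.

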